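Open the clamped square jar and keep the cap in hand

ROBOT

A 7-joint arm with a two-finger parallel gripper is mounted at the origin on the work surface. World frame = base frame: x ahead of the robot, y to its left, z up, the work surface at z = 0. Lengths are in m, angles in rad, forces in N, time in s.
With the tool pointing down it reaches from about 0.4 to 0.85 m from the base axis. Payload 4.5 kg.
Tool frame: the origin (TCP) lies midway between the tips of the shut fingers; the grasp point (between the pads) lies 19 mm behind it; z points along the fingers, y is the line along which they close (so a half turn about z gives the same grasp; the last joint's range is limited). The gripper opens to 88 mm and grips with 3 to 60 N. Pads are 18 mm wide; open, the fingers measure 123 mm over their backs; the gripper's body (75 mm by 187 mm) begins 45 mm behind the grasp point.
Start: joints at [1.249, 0.689, -0.195, 1.565, 0.157, 0.902, -0.215], TCP at [0.218, -0.586, 0.239] pointing down, gripper open.
Joint ranges: [-3.01, 3.01], [-0.46, 2.08], [-1.47, 1.51], [0.13, 2.56], [-1, 4.14], [0.04, 2.09], [-2.66, 2.66]. Speed limits (rad/s): [2.57, 2.57, 3.14, 3.14, 3.14, 3.14, 3.14].

INTERFACE

Orientations are given as a unit quaternion [x, y, z, w].
In Python, from plant import r gives the robot as it stands.
- The arm moves only by the tool carry_out, never from a script. Its argument "plan" is a list of rows, each an object with "rot": the turn, a rotation vector about the tool's x, y, z in rad, a list of three; "xyz": the shift along the tool's x, y, z in m, a list of three; "grip": the closure in counts, from 0 (fully open) to 255 (shut). In form: [{"rot": [wx, wy, wz], "xyz": [dx, dy, dz], "grip": grip}, ...]. A call has 1 to 8 rows; each row is the pose to reach, as a shift and turn from the pose commanded when the call began, along the tool's axes at that moment; what a row does not reach only later rows make up. A row lasts 1/12 s, in which the tool goes at most 41.7 mm and 7.16 degrees, less where a joint would pass 70% of its speed; a pose out of reach is approached as far as the arm can. A call with a gripper value outside its range is refused whole. The fingers move at their own pace and stop on an object; "squeeze" is the grip in N (left out, the last holds). Time passes only in rows, so rows that repeat a pose let the fingers close. It gives the time, the measured TCP pose, the force, the opening and the grip force at its end, in the units of the state.
- r.get_state(): the state, without advancing time (a new reading comes with each control period).
- r.snapshot(name): name is "side" or "top" or "wrist"; returns the picture (384x512x3 uint8, red, green, blue); there is no depth.
- r.camera_params(name): a dict with "fx", "fy", "cx", "cy" (pixels), "position" and "attitude" of the camera in the world; the wrist camera has in their place "hand_eye" (4x4, takes a point from camera to tool coordinates, whose origin is the TCP and whose axes are the flange's). Camera axes: x right, y down, z forward; pixel columns grow to the right and rows downward; lengths in m; the calibration is good to about 2 mm. A picture is of the moment at which its call begins: read the wrist's pose just before it. camera_params takes no time and is no camera call.
- r.finish_job(): hands the job in; it is judged then, once.
The state is a dict: "clock": time; "q": joint angles; "qd": joint speeds; "joint_torque": joint torques, N m; "tool_pos": TCP position; "eef_rot": TCP orientation; "contact_force": force on the tool from outside, world axes, zero at the start; "moment": the same for the moment, N m; "opening": opening from 0.0 (shut) to 1.0 (fully open); "finger_force": force on a finger pad.
Only numpy, scipy, OpenCV 4.12 (cv2) and the standard library are available. Lean on these libraries where they do the work, as an engineer would, in place of code of your own. Each camera call takes 0.05 s, during which the arm holds its last target. There are 200 camera calls.

TASK

Press the paddle lever of the jar-opening stand down to its stop so that the clamp grips the square jar, then unscrew the jar's tight steel cap (anticlockwise seen from above), stop turning once the threads let go, and lift it straight up just clear of the jar. Finish while still holding the cap level and still in the gripper, centred over the mouth with about 2 cm of air under it; the jar stays standing in the closed clamp, and the other things on the counter are left alone.

Things in the scene. Friction and masses are not known exactly. Their poses are not given: they have to be found in the camera images.
- stand: fixed jar clamp on a steel plate 100 x 270 mm, 10 mm thick. Origin on the counter under the clamped jar's middle; z up, own y = clamping axis. Fixed jaw face at local y +32 mm; moving jaw face at -52 mm, coming up to 22 mm towards it (jaws 80 mm wide, tops 55 mm above the counter). A grey housing (y -70 to -114 mm, 58 mm high) carries the paddle lever, which sticks out to local -y
- paddle (a joint): paddle lever's hinge, rad: 0 = up, clamp open (the start); 0.50 = down at its stop, clamp closed. Over-centre action: takes about 8 N down on the pad at first, less and less on the way; let go before about 0.32 it springs up, past that it snaps to the stop and stays there by itself, the jaw having squared the jar and gripping it with a few N
- paddle_pad (a point): middle of the top face of the paddle's white plastic pad (56 mm along local x, 36 mm along the lever, 8 mm thick), 85 mm from the hinge line (parallel to the stand's x, at local y -118 mm, 47 mm above the counter). Up: lever slopes 0.35 rad upwards, point 80 mm above the counter. At the stop: slopes 0.15 rad down, point 38 mm above the counter and about 6 mm farther to local -y
- jar: SQUARE loose glass jar of red-brown preserve, 64 x 64 mm, shoulder 66 mm high, about 0.45 kg, standing on the stand's plate between the jaws. Origin at the centre of its underside, z up. On its neck (43 mm across, 86 mm high) three thread ridges span 0 to 75 degrees anticlockwise from the jar's own +x, and again 120 and 240 degrees on. A sprung seal disc in the mouth pushes up on the cap, about 20 N
- jar_mouth (a point): centre of the jar's mouth, 88 mm above the jar's underside on its axis; z up
- cap: round steel screw cap on the square jar, 64 mm across, 22 mm high, 60 g. Origin on its axis at its open lower edge, z up; screwed on, that edge is 70.5 mm above the jar's underside, 4.5 mm above its shoulder. Unscrews ANTICLOCKWISE from above with about 0.2 to 0.5 N m, rising up to 1 mm; after 40 to 67 degrees it lets go, pops up about 3 mm and lifts straight off. Lifted before, it takes the jar along
- cap_mark (a point): point on the cap's skirt over one of its three inner lugs: 32 mm from the axis along the cap's own +x, 4 mm above its lower edge. Seen from above it starts 13 to 40 degrees anticlockwise of the jar's own +x; the threads let go at about 80 degrees, and at about 108 degrees the lugs strike the next ridge's end
- bowl: bystander: wide shallow plain steel bowl, 84 mm across, 35 mm high; origin at the centre of its underside
- roundjar: bystander: closed ROUND glass jar with a steel lid, 60 mm across, 85 mm high, standing on the counter; origin at the centre of its underside
- katori: bystander: small steel cup, 72 mm across, 50 mm high; origin at the centre of its underside
- tumbler: bystander: drinking glass, 68 mm across, 95 mm high; origin at the centre of its underside
- shaker: bystander: small steel pot with a knob on its lid, 48 mm across, 74 mm high; origin at the centre of its underside
- spoon: bystander: steel spoon 170 mm long lying on the counter
- carton: bystander: cardboard packet 50 x 75 x 90 mm high; origin at the centre of its underside
There are look-alikes about, which are no part of the job. What is shaped like the cap but green or purple is not meant.

How it is judged:
By the outcome, as a careful person would: the job done as asked, in the order asked, and still so for the second after the job is handed in, while the arm keeps its last pose, push and grip.
It also fails if it takes over 51 s, if anything falls off the work surface, if the arm or the gripper's body presses on something with over 40 N, if the wrist force passes 120 N, or if a joint passes its speed limit or range.

## Working session

There is one attempt and no reset: what is moved stays moved. The work goes in short steps, Python scripts to look and compute and a tool call to move; the robot and the scene stay as the last step left them, time stands still between calls to the robot, and variables do not carry over. Pictures are saved under pics/ and viewed, at most 10 in all, crops included, and the job is handed in when it is done.

Besides the shell and the picture viewer there is one more tool, called after "Emit:" as name(argument=value, ...) on one line, values as JSON. carry_out: Moves the arm, as the interface text tells. Its arguments: {"type":"object","properties":{"plan":{"type":"array"},"squeeze":{"type":"number"}},"required":["plan"]}

```bash
mkdir -p pics; ls
python3 - <<'E'
from plant import r
import cv2,numpy as np
for n in("side","top"):
    cv2.imwrite(f"pics/{n}0.png",r.snapshot(n)[:,:,::-1])
    p=r.camera_params(n);print(n,p)
print(r.camera_params("wrist"))
s=r.get_state();print(s)
E
```

```text
pics
side {'fx': 390.9629059215457, 'fy': 390.9629059215457, 'cx': 254.45858558240448, 'cy': 194.28839159847828, 'position': array([ 0.44690001, -0.80280279,  0.79789926]), 'attitude': array([ 0.90813355, -0.06260947,  0.03806274, -0.41221927])}
top {'fx': 420.68004047348137, 'fy': 420.68004047348137, 'cx': 255.7973835217857, 'cy': 196.35382739827523, 'position': array([ 0.36460431, -0.02010284,  1.24547012]), 'attitude': array([ 0.71161806, -0.69755899,  0.05612755, -0.06213605])}
{'fx': 284.55178426033405, 'fy': 284.55178426033405, 'cx': 256.03554050040947, 'cy': 194.0674487425901, 'hand_eye': array([[ 1.55746523e-04, -9.63758208e-01, -2.66777234e-01,
         6.91550582e-02],
       [ 9.99999926e-01,  2.43859582e-04, -2.97158650e-04,
         1.65024941e-04],
       [ 3.51445272e-04, -2.66777168e-01,  9.63758175e-01,
        -1.46191013e-01],
       [ 0.00000000e+00,  0.00000000e+00,  0.00000000e+00,
         1.00000000e+00]])}
{'clock': 0.1, 'q': array([ 1.24879168,  0.68987951, -0.19450505,  1.56619106,  0.15731977,
        0.90250215, -0.21505255]), 'qd': array([-1.03271303e-04, -1.93888684e-03,  2.86773781e-04, -2.18758508e-03,
        7.40497251e-04,  8.38424448e-05,  1.45579038e-03]), 'joint_torque': array([-2.23217372e-03, -5.28495455e+01, -1.27077140e+00, -1.53835845e+01,
       -5.24797349e-02,  1.99503069e-03,  5.20469086e-05]), 'tool_pos': array([ 0.21747472, -0.58536673,  0.23801576]), 'eef_rot': array([ 9.84206285e-01,  1.77023605e-01, -2.09545963e-04, -7.66260391e-04]), 'contact_force': array([-0.53961039, -0.45163103, -1.28014934]), 'moment': array([ 0.03032776, -0.00082927,  0.02728355]), 'finger_force': 0.0, 'opening': 1.0018554226601109}
```

View pics/side0.png

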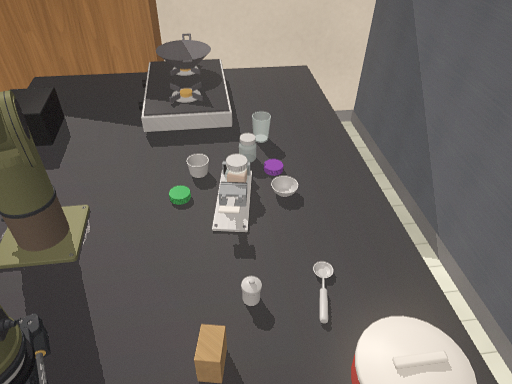

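View pics/top0.png

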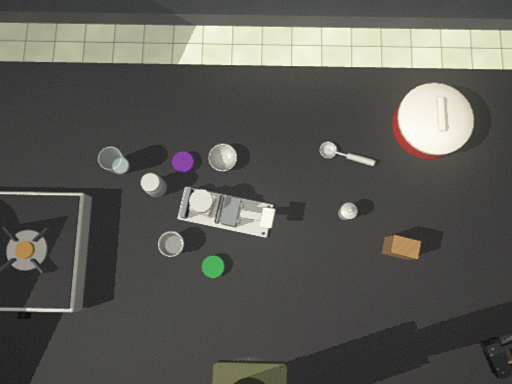

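Top view: the stand is at about (226,212), with the square jar's steel cap at (201,202) and the white pad at (267,217). Things that could be taken for the cap: the round jar's lid (152,182), the purple cap (183,161), the green cap (212,267) and the shaker (348,211). I choose (201,202), because it sits between the jaws on the stand. Next is one close crop to check that.

```bash
cat > h.py <<'E'
import numpy as np,cv2
from scipy.spatial.transform import Rotation as R
def ray(p,uv):
    d=R.from_quat(p["attitude"]).apply([(uv[0]-p["cx"])/p["fx"],(uv[1]-p["cy"])/p["fy"],1.]);return np.array(p["position"]),d
def plane(p,uv,z):
    o,d=ray(p,uv);return o+d*(z-o[2])/d[2]
def proj(p,X):
    c=R.from_quat(p["attitude"]).inv().apply(np.atleast_2d(X)-p["position"])
    return np.c_[p["fx"]*c[:,0]/c[:,2]+p["cx"],p["fy"]*c[:,1]/c[:,2]+p["cy"]]
E
python3 - <<'E'
import cv2,numpy as np
t=cv2.imread("pics/top0.png")[178:248,168:288];s=cv2.imread("pics/side0.png")[145:240,195:295]
t=cv2.resize(t,None,fx=6,fy=6,interpolation=cv2.INTER_CUBIC)[:300*2]
s=cv2.resize(s,None,fx=6,fy=6,interpolation=cv2.INTER_CUBIC)
cv2.imwrite("pics/c1.png",t);cv2.imwrite("pics/c2.png",s)
E
```

```text
(no output)
```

View pics/c1.png

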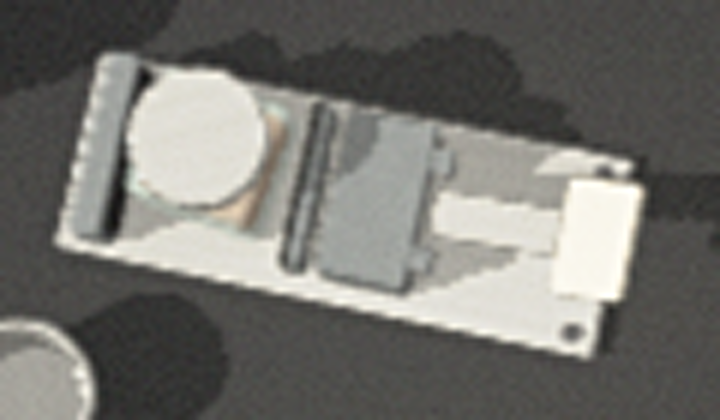

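View pics/c2.png

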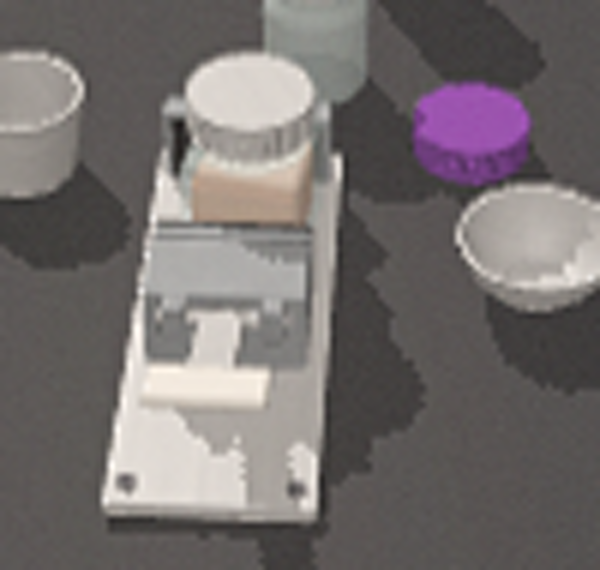

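The crop confirms it: the white-grey steel cap at c1 (198,137) sits on the square red-brown jar between the jaws. The pad is at c1 (598,240), and the plate corners are at c1 (58,243), (592,357) and (633,163).

Run:
```python
from plant import r
from h import *
T=r.camera_params("top");S=r.camera_params("side")
f=lambda X,Y:((X+.5)/6+168-.5,(Y+.5)/6+178-.5)
g=lambda X,Y:((X+.5)/6+195-.5,(Y+.5)/6+145-.5)
np.set_printoptions(precision=4,suppress=True)
c=[plane(T,f(*u),.010) for u in((58,243),(592,357),(634,160))]
print("plate",c,np.linalg.norm(c[1]-c[0]),np.linalg.norm(c[2]-c[1]))
cs=[plane(S,g(*u),.010) for u in((104,510),(316,517),(342,155))]
print("plateS",cs,np.linalg.norm(cs[1]-cs[0]),np.linalg.norm(cs[2]-cs[1]))
yd=(c[0]-c[1])[:2];yd/=np.linalg.norm(yd);a=np.arctan2(yd[1],yd[0]);print("y dir deg",np.degrees(a))
# cap top: fit ellipse on mask in top image
im=cv2.imread("pics/top0.png")
cz=.010+.0705+.022
print("cap edges", [plane(T,f(*u),cz) for u in((198,69),(198,205),(128,137),(270,137))])
print("capS centre",plane(S,g(250,91),cz),"L/R",plane(S,g(185,93),cz),plane(S,g(315,93),cz))
pad=np.mean([plane(T,f(*u),.080) for u in((566,180),(643,185),(622,300),(555,292))],0);print("pad",pad)
padS=np.mean([plane(S,g(*u),.080) for u in((150,366),(270,374),(265,402),(142,396))],0);print("padS",padS)
cap=plane(T,f(198.5,137),cz)
yy=np.r_[yd,0];xx=np.array([yd[1],-yd[0],0])
for n,P in(("pad",pad),("c0",c[0]),("c1",c[1]),("c2",c[2])): print(n,"rel cap local x,y",(P-cap)@xx,(P-cap)@yy)
for n,u,z in(("fixed jaw top inner",(135,60),.055),("fixed inner2",(103,238),.055),("hous far R",(410,290),.058)):
    P=plane(T,f(*u),z);print(n,(P-cap)@xx,(P-cap)@yy)
s=r.get_state();M=R.from_quat(s["eef_rot"]);print(M.as_matrix())
```

```text
plate [array([0.5037, 0.2234, 0.01  ]), array([ 0.4529, -0.0405,  0.01  ]), array([ 0.5506, -0.0597,  0.01  ])] 0.26880297388914015 0.09952105218551319
plateS [array([ 0.453 , -0.0434,  0.01  ]), array([ 0.5496, -0.0604,  0.01  ]), array([0.5996, 0.2086, 0.01  ])] 0.0979951450968237 0.27369542487634435
y dir deg 79.11166314514462
cap edges [array([0.5751, 0.1448, 0.1025]), array([0.512 , 0.1421, 0.1025]), array([0.5428, 0.1756, 0.1025]), array([0.544 , 0.1104, 0.1025])]
capS centre [0.5432 0.1475 0.1025] L/R [0.5108 0.1497 0.1025] [0.5754 0.1419 0.1025]
pad [ 0.5026 -0.0406  0.08  ]
padS [ 0.5028 -0.0396  0.08  ]
pad rel cap local x,y -0.005377788703820963 -0.1881545363177892
c0 rel cap local x,y -0.054176154458253696 0.07130792818124627
c1 rel cap local x,y -0.05417615445825368 -0.19749504570789395
c2 rel cap local x,y 0.0453441489039017 -0.197881111526379
fixed jaw top inner 0.03613340451473321 0.046576824543646166
fixed inner2 -0.050699663457276126 0.04128161828776887
hous far R -0.044728008875672805 -0.10695174108690877
[[ 0.9373  0.3485 -0.0007]
 [ 0.3485 -0.9373  0.0014]
 [-0.0001 -0.0016 -1.    ]]
```

Emit:
carry_out(plan=[{"rot":[0,0,0],"xyz":[0.03,-0.027,0],"grip":255},{"rot":[0,0,0],"xyz":[0.06,-0.054,0],"grip":255},{"rot":[0,0,0],"xyz":[0.09,-0.081,0],"grip":255},{"rot":[0,0,0],"xyz":[0.12,-0.108,0],"grip":255},{"rot":[0,0,0],"xyz":[0.15,-0.135,0],"grip":255},{"rot":[0,0,0],"xyz":[0.18,-0.162,0],"grip":255},{"rot":[0,0,0],"xyz":[0.21,-0.189,0],"grip":255},{"rot":[0,0,0],"xyz":[0.24,-0.216,0],"grip":255}], squeeze=10)

```text
clock: 0.77
tool_pos: [0.3678, -0.2979, 0.2386]
eef_rot: [0.984, 0.177, -0.0, -0.0]
contact_force: [0.3, 0.4, -0.4]
opening: 0.417
finger_force: 0.0
```

Emit:
carry_out(plan=[{"rot":[0,0,0],"xyz":[0.03,-0.027,0],"grip":255},{"rot":[0,0,0],"xyz":[0.06,-0.054,0],"grip":255},{"rot":[0,0,0],"xyz":[0.09,-0.081,0],"grip":255},{"rot":[0,0,0],"xyz":[0.12,-0.108,0.015],"grip":255},{"rot":[0,0,0],"xyz":[0.15,-0.135,0.035],"grip":255},{"rot":[0,0,0],"xyz":[0.18,-0.162,0.06],"grip":255},{"rot":[0,0,0],"xyz":[0.205,-0.184,0.085],"grip":255},{"rot":[0,0,0],"xyz":[0.217,-0.196,0.11],"grip":255}])

```text
clock: 1.43
tool_pos: [0.5051, -0.0371, 0.1285]
eef_rot: [0.984, 0.178, 0.002, -0.0]
contact_force: [1.0, -0.1, 0.0]
opening: 0.004
finger_force: 0.0
```

Emit:
carry_out(plan=[{"rot":[0,0,0],"xyz":[0,0,0.015],"grip":255},{"rot":[0,0,0],"xyz":[0,0,0.025],"grip":255},{"rot":[0,0,0],"xyz":[0,0,0.03],"grip":255}])

```text
clock: 1.68
tool_pos: [0.5015, -0.0408, 0.0973]
eef_rot: [0.984, 0.177, -0.002, 0.0]
contact_force: [-0.2, -0.8, 0.7]
opening: 0.004
finger_force: 0.0
```

Emit:
carry_out(plan=[{"rot":[0,0,0],"xyz":[0,0,0.015],"grip":255},{"rot":[0,0,0],"xyz":[0,0.001,0.025],"grip":255},{"rot":[0,0,0],"xyz":[-0.001,0.002,0.035],"grip":255},{"rot":[0,0,0],"xyz":[-0.002,0.003,0.043],"grip":255},{"rot":[0,0,0],"xyz":[-0.003,0.004,0.05],"grip":255},{"rot":[0,0,0],"xyz":[-0.003,0.004,0.056],"grip":255},{"rot":[0,0,0],"xyz":[-0.003,0.004,0.0585],"grip":255},{"rot":[0,0,0],"xyz":[-0.003,0.004,0.0595],"grip":255}])

```text
clock: 2.35
tool_pos: [0.5014, -0.0471, 0.0398]
eef_rot: [0.984, 0.176, 0.0, 0.001]
contact_force: [0.4, -2.7, 3.0]
opening: 0.009
finger_force: 1.8
```

Emit:
carry_out(plan=[{"rot":[0,0,0],"xyz":[0,0,0.002],"grip":255},{"rot":[0,0,0],"xyz":[0,0,0.003],"grip":255},{"rot":[0,0,0],"xyz":[0,0,0.003],"grip":255},{"rot":[0,0,0],"xyz":[0,0,0.003],"grip":255}])

```text
clock: 2.68
tool_pos: [0.5015, -0.0472, 0.039]
eef_rot: [0.984, 0.176, 0.001, 0.001]
contact_force: [-3.2, -2.6, 24.2]
opening: 0.008
finger_force: 12.4
```

Emit:
carry_out(plan=[{"rot":[0,0,0],"xyz":[0,0,-0.01],"grip":255},{"rot":[0,0,0],"xyz":[0,0,-0.035],"grip":255},{"rot":[0,0,0],"xyz":[0,0,-0.065],"grip":0},{"rot":[0,0,0],"xyz":[0,0,-0.1],"grip":0},{"rot":[0,0,0],"xyz":[0,0,-0.13],"grip":0},{"rot":[0,0,0],"xyz":[0,0,-0.145],"grip":0},{"rot":[0,0,0],"xyz":[0,0,-0.15],"grip":0},{"rot":[0,0,0],"xyz":[0,0,-0.15],"grip":0}])

```text
clock: 3.35
tool_pos: [0.5017, -0.0454, 0.1875]
eef_rot: [0.984, 0.177, 0.001, 0.0]
contact_force: [0.2, -0.2, -0.9]
opening: 0.432
finger_force: 0.0
```

Run:
```python
from plant import r
import cv2,numpy as np
s=r.get_state();print(s["tool_pos"],s["eef_rot"],s["opening"],s["q"])
t,sd,w=[r.snapshot(n)[:,:,::-1] for n in("top","side","wrist")]
for n,i in zip("tsw",(t,sd,w)):cv2.imwrite(f"pics/{n}1.png",i)
a=cv2.resize(t[178:248,168:288],(720,420),interpolation=cv2.INTER_CUBIC)
a=cv2.resize(t[178:238,168:234],(396,360),interpolation=cv2.INTER_CUBIC)
b=cv2.resize(sd[145:205,205:271],(396,360),interpolation=cv2.INTER_CUBIC)
cv2.imwrite("pics/m1.png",np.hstack([a,b]))
```

```text
[ 0.50173772 -0.04541646  0.18753264] [9.84243799e-01 1.76810935e-01 1.40496959e-03 2.53013569e-04] 0.4316940469124471 [ 0.06635441  0.60967754 -0.10724771  1.98550043  0.11778177  0.54934815
 -1.33738962]
```

View pics/m1.png

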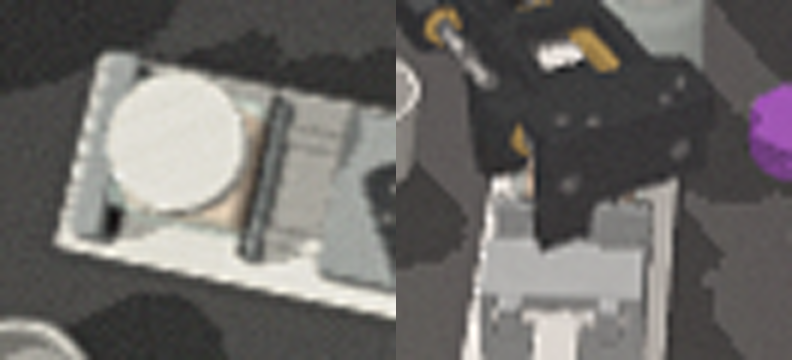

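View pics/w1.png

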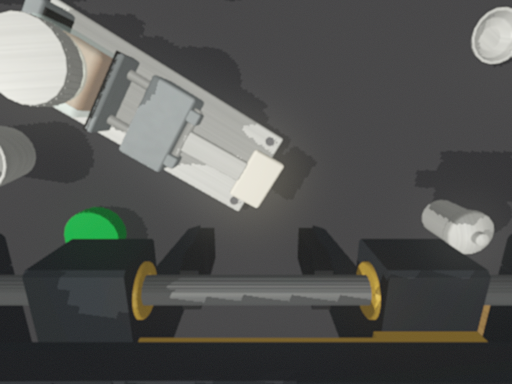

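The picture shows the jaw closed up to the jar, the pad down, and the jar squared. The cap circle is centred at about crop (175,141), which is full-image (197,201).

Run:
```python
from plant import r
from h import *
np.set_printoptions(precision=4,suppress=True)
T=r.camera_params("top");f=lambda X,Y:((X+.5)/6+168-.5,(Y+.5)/6+178-.5)
for u in((175,141),(106,141),(244,141),(175,70),(175,212)):print(plane(T,f(*u),.1025))
g=cv2.cvtColor(cv2.imread("pics/t1.png"),cv2.COLOR_BGR2GRAY)[178:238,168:234]
m=cv2.resize(g,None,fx=6,fy=6,interpolation=cv2.INTER_CUBIC)
c=cv2.HoughCircles(cv2.GaussianBlur(m,(7,7),2),cv2.HOUGH_GRADIENT,1,50,param1=80,param2=25,minRadius=58,maxRadius=78)
print(c); C=plane(T,f(*c[0,0,:2]),.1025);print(C)
s=r.get_state();d=np.r_[C[:2],.18]-s["tool_pos"];print("tool shift",R.from_quat(s["eef_rot"]).inv().apply(d))
# wrist check: project expected centre
h=r.camera_params("wrist");H=np.array(h["hand_eye"]);M=R.from_quat(s["eef_rot"])
for dd in(C,):
  X=H[:3,:3].T@(M.inv().apply(dd-s["tool_pos"])-H[:3,3]);print("wrist px",h["fx"]*X[0]/X[2]+h["cx"],h["fy"]*X[1]/X[2]+h["cy"],"r~",h["fx"]*.032/X[2])
```

```text
[0.5413 0.1539 0.1025]
[0.5407 0.1856 0.1025]
[0.542  0.1222 0.1025]
[0.5745 0.1554 0.1025]
[0.5085 0.1525 0.1025]
[[[174.5 141.5  68.3]]]
[0.5411 0.1541 0.1025]
tool shift [ 0.1078 -0.1727  0.0049]
wrist px 22.11458182138955 60.65597632887247 r~ 43.35184932812388
```

Emit:
carry_out(plan=[{"rot":[0,0,0],"xyz":[0.016,-0.026,0],"grip":0},{"rot":[0,0,0],"xyz":[0.034,-0.055,0],"grip":0},{"rot":[0,0,0],"xyz":[0.053,-0.085,0],"grip":0},{"rot":[0,0,0],"xyz":[0.072,-0.115,0],"grip":0},{"rot":[0,0,0],"xyz":[0.09,-0.145,0],"grip":0},{"rot":[0,0,0],"xyz":[0.103,-0.165,0.003],"grip":0},{"rot":[0,0,0],"xyz":[0.108,-0.173,0.005],"grip":0},{"rot":[0,0,0],"xyz":[0.108,-0.173,0.005],"grip":0}])

```text
clock: 4.17
tool_pos: [0.5411, 0.1571, 0.1793]
eef_rot: [0.984, 0.179, -0.001, -0.0]
contact_force: [-0.5, 0.0, 0.6]
opening: 1.002
finger_force: 0.0
```

Run:
```python
from plant import r
from h import *
s=r.get_state();w=r.snapshot("wrist")[:,:,::-1].copy()
print(s["clock"],s["tool_pos"],s["eef_rot"],s["opening"],s["q"])
h=r.camera_params("wrist");H=np.array(h["hand_eye"]);M=R.from_quat(s["eef_rot"]).as_matrix()
P=dict(h,position=M@H[:3,3]+s["tool_pos"],attitude=R.from_matrix(M@H[:3,:3]).as_quat())
C=np.array([.5411,.1541,.1025])
a=np.linspace(0,6.283,60);px=proj(P,C+.032*np.c_[np.cos(a),np.sin(a),0*a])
print(px.min(0),px.max(0),proj(P,C))
cv2.imwrite("pics/w2r.png",w)
for q in px: cv2.circle(w,tuple(np.int32(np.round(q))),0,(0,0,255),-1)
cv2.imwrite("pics/w2.png",w)
```

```text
4.1667 [0.54112939 0.15711751 0.17933779] [ 9.83807630e-01  1.79222109e-01 -1.35291079e-03 -3.89258701e-04] 1.0016280716756873 [-0.32517221  0.68652142 -0.06467515  1.81530899  0.06610496  0.64434343
 -1.6386075 ]
[220.47690059 165.26476691] [298.47271823 239.68020649] [[259.45835141 203.82907635]]
```

View pics/w2.png

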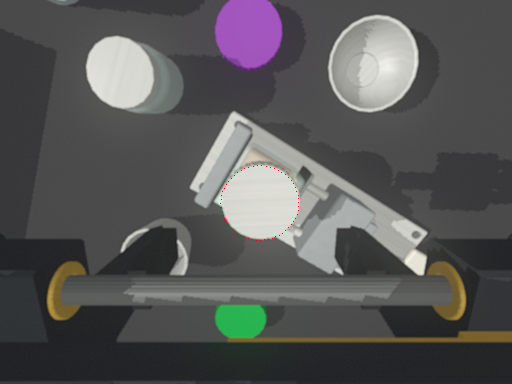

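The projected cap circle fits the seen cap, centred at (260,202), to about 1 px. The cap position (0.541, 0.154) is confirmed.

Emit:
carry_out(plan=[{"rot":[0,0,0],"xyz":[0,0,0.015],"grip":0},{"rot":[0,0,0],"xyz":[0,0,0.03],"grip":0},{"rot":[0,0,0],"xyz":[0,0,0.04],"grip":0},{"rot":[0,0,0],"xyz":[0,0,0.04],"grip":0},{"rot":[0,0,0],"xyz":[0,0,0.04],"grip":0}])

```text
clock: 4.63
tool_pos: [0.5417, 0.1525, 0.1408]
eef_rot: [0.984, 0.176, -0.001, 0.001]
contact_force: [1.0, -0.5, -0.1]
opening: 1.001
finger_force: 0.0
```

Emit:
carry_out(plan=[{"rot":[0,0,0],"xyz":[0,0,0],"grip":0}])

```text
clock: 4.72
tool_pos: [0.5425, 0.1535, 0.1417]
eef_rot: [0.984, 0.176, 0.0, 0.0]
contact_force: [-0.1, -0.8, 0.2]
opening: 1.002
finger_force: 0.0
```

Emit:
carry_out(plan=[{"rot":[0,0,0],"xyz":[0,0,0],"grip":0}])

```text
clock: 4.8
tool_pos: [0.5427, 0.1541, 0.1419]
eef_rot: [0.984, 0.177, 0.001, 0.0]
contact_force: [-0.7, 0.5, -0.3]
opening: 1.0
finger_force: 0.0
```

Emit:
carry_out(plan=[{"rot":[0,0,0],"xyz":[0,0,0],"grip":0},{"rot":[0,0,0],"xyz":[0,0,0],"grip":0},{"rot":[0,0,0],"xyz":[0,0,0],"grip":0}])

```text
clock: 5.05
tool_pos: [0.5424, 0.1546, 0.1416]
eef_rot: [0.984, 0.177, 0.0, -0.0]
contact_force: [0.1, -1.1, 0.3]
opening: 1.002
finger_force: 0.0
```

Emit:
carry_out(plan=[{"rot":[0,0,0],"xyz":[-0.001,0,0.015],"grip":0},{"rot":[0,0,0],"xyz":[-0.001,0,0.03],"grip":0},{"rot":[0,0,0],"xyz":[-0.001,0,0.045],"grip":0},{"rot":[0,0,0],"xyz":[-0.001,0,0.055],"grip":0},{"rot":[0,0,0],"xyz":[-0.001,0,0.0595],"grip":0},{"rot":[0,0,0],"xyz":[-0.001,0,0.0595],"grip":0},{"rot":[0,0,0],"xyz":[-0.001,0,0.0595],"grip":0},{"rot":[0,0,0],"xyz":[-0.001,0,0.0595],"grip":0}])

```text
clock: 5.72
tool_pos: [0.5417, 0.1543, 0.0824]
eef_rot: [0.984, 0.177, 0.001, -0.0]
contact_force: [-0.3, 0.1, 0.1]
opening: 0.998
finger_force: 0.0
```

Emit:
carry_out(plan=[{"rot":[0,0,0],"xyz":[0,0,0],"grip":40},{"rot":[0,0,0],"xyz":[0,0,0],"grip":55},{"rot":[0,0,0],"xyz":[0,0,0],"grip":65},{"rot":[0,0,0],"xyz":[0,0,0],"grip":70},{"rot":[0,0,0],"xyz":[0,0,0],"grip":75},{"rot":[0,0,0],"xyz":[0,0,0],"grip":80},{"rot":[0,0,0],"xyz":[0,0,0],"grip":90},{"rot":[0,0,0],"xyz":[0,0,0],"grip":100}], squeeze=10)

```text
clock: 6.38
tool_pos: [0.5417, 0.1537, 0.082]
eef_rot: [0.984, 0.177, 0.0, 0.0]
contact_force: [0.8, -2.4, 3.0]
opening: 0.733
finger_force: 10.0
```

Emit:
carry_out(plan=[{"rot":[0,0,0],"xyz":[0,0,0],"grip":150},{"rot":[0,0,0],"xyz":[0,0,0],"grip":255},{"rot":[0,0,0],"xyz":[0,0,0],"grip":255}], squeeze=50)

```text
clock: 6.63
tool_pos: [0.5417, 0.1536, 0.082]
eef_rot: [0.984, 0.177, 0.0, 0.0]
contact_force: [1.4, -3.5, 4.4]
opening: 0.726
finger_force: 50.0
```

```bash
python3 -c "
from plant import r
s=r.get_state()
for k in('tool_pos','contact_force','moment','finger_force'):print(k,s[k])"
```

```text
tool_pos [0.54169048 0.15361683 0.08196216]
contact_force [ 1.4462266  -3.47290553  4.41029421]
moment [-0.74201234 -0.31713766 -0.06192285]
finger_force 50.00098468957674
```

Emit:
carry_out(plan=[{"rot":[0,0,-0.04],"xyz":[0,0,0],"grip":255},{"rot":[0,0,-0.08],"xyz":[0,0,0],"grip":255},{"rot":[0,0,-0.12],"xyz":[0,0,0],"grip":255},{"rot":[0,0,-0.16],"xyz":[0,0,0],"grip":255},{"rot":[0,0,-0.2],"xyz":[0,0,0],"grip":255},{"rot":[0,0,-0.24],"xyz":[0,0,0],"grip":255},{"rot":[0,0,-0.28],"xyz":[0,0,0],"grip":255},{"rot":[0,0,-0.32],"xyz":[0,0,-0.0002],"grip":255}])

```text
clock: 7.3
tool_pos: [0.5412, 0.1544, 0.0823]
eef_rot: [0.943, 0.333, 0.0, -0.0]
contact_force: [0.8, -2.0, 4.8]
opening: 0.721
finger_force: 50.0
```

```bash
python3 -c "
from plant import r
s=r.get_state()
for k in('tool_pos','eef_rot','contact_force','moment','finger_force'):print(k,s[k])"
```

```text
tool_pos [0.54121915 0.15438484 0.08226954]
eef_rot [ 9.43024233e-01  3.32724003e-01  1.34576638e-04 -1.28362443e-04]
contact_force [ 0.77551322 -1.96765256  4.78908967]
moment [-0.48916292 -0.13235323 -0.29523615]
finger_force 50.00176334680418
```

Emit:
carry_out(plan=[{"rot":[0,0,-0.04],"xyz":[0,0,0],"grip":255},{"rot":[0,0,-0.08],"xyz":[0,0,0],"grip":255},{"rot":[0,0,-0.12],"xyz":[0,0,0],"grip":255},{"rot":[0,0,-0.16],"xyz":[0,0,0],"grip":255},{"rot":[0,0,-0.2],"xyz":[0,0,0],"grip":255},{"rot":[0,0,-0.24],"xyz":[0,0,0],"grip":255},{"rot":[0,0,-0.28],"xyz":[0,0,0],"grip":255},{"rot":[0,0,-0.32],"xyz":[0,0,-0.0003],"grip":255}])

```text
clock: 7.97
tool_pos: [0.5409, 0.1543, 0.0826]
eef_rot: [0.878, 0.479, -0.0, -0.0]
contact_force: [-0.5, -1.6, 5.7]
opening: 0.723
finger_force: 50.0
```

```bash
cat > s.py <<'E'
from plant import r
import numpy as np
from scipy.spatial.transform import Rotation as R
np.set_printoptions(precision=4,suppress=True)
s=r.get_state()
y=R.from_quat(s['eef_rot']).as_matrix()[:2,0];print('turned',np.degrees(np.arctan2(y[1],y[0]))-20.4)
for k in('tool_pos','contact_force','moment','finger_force'):print(k,s[k])
E
python3 s.py
```

```text
turned 36.80778360943898
tool_pos [0.5409 0.1543 0.0826]
contact_force [-0.4825 -1.6412  5.6564]
moment [-0.4634 -0.0257 -0.2649]
finger_force 50.002920779597844
```

Still on the threads at -0.26 N m. Next I turn in steps of about 7°, checking the torque and the lift each time.

Emit:
carry_out(plan=[{"rot":[0,0,-0.04],"xyz":[0,0,0],"grip":255},{"rot":[0,0,-0.08],"xyz":[0,0,0],"grip":255},{"rot":[0,0,-0.12],"xyz":[0,0,0],"grip":255}])

```text
clock: 8.22
tool_pos: [0.541, 0.1545, 0.0831]
eef_rot: [0.847, 0.531, 0.0, -0.0]
contact_force: [-2.0, -1.5, 14.5]
opening: 0.727
finger_force: 50.0
```

```bash
python3 s.py
```

```text
turned 43.723117055234205
tool_pos [0.541  0.1545 0.0831]
contact_force [-2.0186 -1.5127 14.4943]
moment [-0.5628  0.2582 -0.1477]
finger_force 50.00383806413993
```

Emit:
carry_out(plan=[{"rot":[0,0,-0.04],"xyz":[0,0,0],"grip":255},{"rot":[0,0,-0.08],"xyz":[0,0,0],"grip":255},{"rot":[0,0,-0.12],"xyz":[0,0,0],"grip":255}])

```text
clock: 8.47
tool_pos: [0.5412, 0.1545, 0.0836]
eef_rot: [0.814, 0.581, 0.0, 0.0]
contact_force: [-2.2, -2.3, 15.6]
opening: 0.725
finger_force: 50.0
```

```bash
python3 s.py
```

```text
turned 50.597323332921185
tool_pos [0.5412 0.1545 0.0836]
contact_force [-2.2469 -2.342  15.635 ]
moment [-0.6625  0.2707 -0.1116]
finger_force 50.00362158192729
```

Between 37° and 44° the upward force jumped from 6 to 14.5 N and the torque dropped, so the threads have let go. I'm testing that with a small lift.

Emit:
carry_out(plan=[{"rot":[0,0,0],"xyz":[0,0,-0.001],"grip":255},{"rot":[0,0,0],"xyz":[0,0,-0.002],"grip":255},{"rot":[0,0,0],"xyz":[0,0,-0.003],"grip":255},{"rot":[0,0,0],"xyz":[0,0,-0.004],"grip":255},{"rot":[0,0,0],"xyz":[0,0,-0.004],"grip":255}])

```text
clock: 8.88
tool_pos: [0.5409, 0.1544, 0.0858]
eef_rot: [0.815, 0.58, -0.0, -0.0]
contact_force: [0.6, -0.3, -0.3]
opening: 0.721
finger_force: 50.0
```

```bash
python3 s.py
```

```text
turned 50.45073365267813
tool_pos [0.5409 0.1544 0.0858]
contact_force [ 0.5685 -0.2601 -0.2924]
moment [-0.3233 -0.2864 -0.0397]
finger_force 50.00006846839824
```

The cap is free: the wrist carries only its weight. I lift it straight up.

Emit:
carry_out(plan=[{"rot":[0,0,0],"xyz":[0,0,-0.004],"grip":255},{"rot":[0,0,0],"xyz":[0,0,-0.01],"grip":255},{"rot":[0,0,0],"xyz":[0,0,-0.017],"grip":255},{"rot":[0,0,0],"xyz":[0,0,-0.024],"grip":255},{"rot":[0,0,0],"xyz":[0,0,-0.03],"grip":255},{"rot":[0,0,0],"xyz":[0,0,-0.033],"grip":255},{"rot":[0,0,0],"xyz":[0,0,-0.034],"grip":255},{"rot":[0,0,0],"xyz":[0,0,-0.034],"grip":255}])

```text
clock: 9.55
tool_pos: [0.5413, 0.1542, 0.1206]
eef_rot: [0.815, 0.579, 0.0, 0.0]
contact_force: [0.2, -0.5, -0.3]
opening: 0.719
finger_force: 50.0
```

Emit:
carry_out(plan=[{"rot":[0,0,0],"xyz":[0,0,0],"grip":255},{"rot":[0,0,0],"xyz":[0,0,0],"grip":255},{"rot":[0,0,0],"xyz":[0,0,0],"grip":255},{"rot":[0,0,0],"xyz":[0,0,0],"grip":255}])

```text
clock: 9.88
tool_pos: [0.541, 0.1541, 0.1199]
eef_rot: [0.815, 0.579, -0.0, -0.0]
contact_force: [0.2, -0.1, -1.4]
opening: 0.721
finger_force: 50.0
```

```bash
python3 s.py
python3 - <<'E'
from plant import r
import cv2,numpy as np
a,b,c=[r.snapshot(n)[:,:,::-1] for n in("side","top","wrist")]
A=cv2.resize(a[130:240,190:300],(400,400),interpolation=cv2.INTER_CUBIC)
B=cv2.resize(b[170:250,160:280],(396,264),interpolation=cv2.INTER_CUBIC)
C=cv2.resize(c,(396,297))
o=np.zeros((564,800,3),np.uint8);o[:400,:400]=A;o[:264,400:796]=B;o[264:561,400:796]=C
cv2.imwrite("pics/f.png",o)
E
```

```text
turned 50.41124951073251
tool_pos [0.541  0.1541 0.1199]
contact_force [ 0.236  -0.1287 -1.4253]
moment [-0.0539 -0.0621  0.025 ]
finger_force 50.00008865246855
```

View pics/f.png

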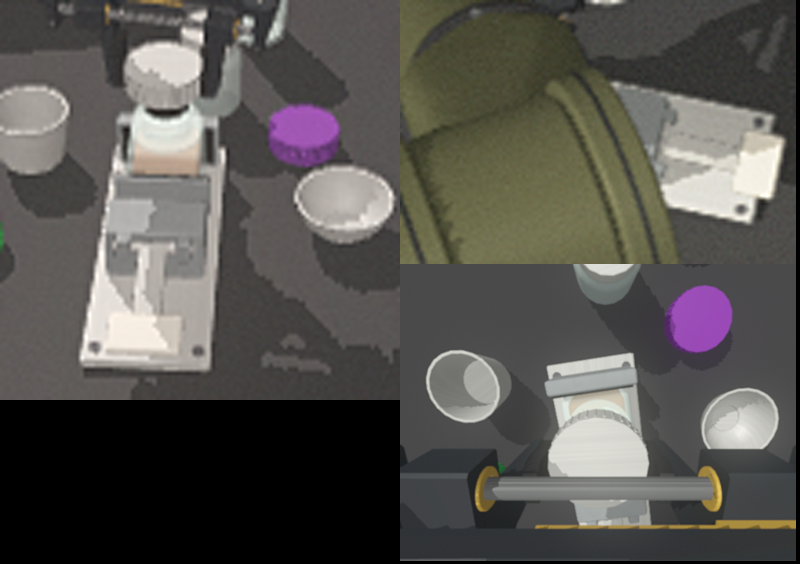

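The final view shows the cap at (165,75), level in the gripper above the open jar neck at (168,125). The jar stands in the closed clamp, the pad is down at (145,335), and the bystanders visible in these views have not moved.

```bash
python3 -c "
from plant import r
print(r.finish_job())"
```

```text
the job is handed in; nothing more can be done
None
```

The job is handed in at about 10 s of the 51 s allowed: the lever is at its stop, the threads let go after about 40° of turning (I stopped at 50°), and the cap is held level about 2 cm over the mouth with the jar still clamped; no verdict was returned.

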